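Open the stuck jar of slot nuts in the bench stop

TASK

The cap of the square white jar of slot nuts is stuck so tight that the jar just spins on the bench. Slide the jar along the bench into the open side of the U-shaped aluminium-profile stop until it is fully home against the back block, then unscrew the cap (anticlockwise) until its thread lets go and lift it straight up off the neck. Finish while still holding the cap level, two or three centimetres above the open mouth and centred over it so that it can go straight back on; keep the jar standing on the bench throughout, leave it home in the stop, and do not disturb the other things on the bench.

Things in the scene. Friction and masses are not known exactly. Their poses are not given: they have to be found in the camera images.
- jar: white square plastic jar, 0.65 to 0.9 kg, loose. Origin: centre of its underside, z up, x and y square to its sides (blank label on the -x side). 70 x 70 mm, sides upright to 50 mm, sloping shoulder to 58 mm, then a round neck 41 mm wide. Top of the closed cap: 86 mm. Starts 18 to 25 cm from the stop's back block on the open side, up to 3 cm off the stop's centre line, turned up to 20 degrees
- jar_mouth (a point): centre of the jar's mouth, level with the rim of the neck, 78 mm above the jar's underside
- cap: black round ribbed cap on the jar, 61 mm over the ribs, 26 mm high, 140 g. Origin: centre of its lower edge, about 60 mm above the jar's underside when closed; z up through its closed top. Two lugs inside sit under two coarse threads of the neck; a sprung sealing disc (about 20 N) presses them together: breaking torque 0.4 to 0.8 N m, which spins an unbraced jar. Wants a firm grip (40 to 80 N)
- cap_grip (a point): point on the cap's axis 15 mm above its lower edge, the height to grip. Turned anticlockwise (seen from above) the thread lets go 95 to 110 degrees from the closed position, rising up to 5 mm (it need not be raised meanwhile); from there the cap lifts off freely, up to a dead stop at about 160 degrees. While the thread holds, lifting the cap lifts the jar (its full weight on the hand)
- cap_mark (a point): point on the cap's side on its +x axis, 29.5 mm from the axis, 15 mm above its lower edge, under a small moulded bar on the top. With the cap closed it lies on the jar's +x side, 0 to 6 degrees anticlockwise from it
- stop: U-shaped stop of aluminium T-slot profile bolted to the bench. Origin: bench level, middle of the back block's inner face; the pocket opens toward its own -x, z up. Two rails along x, 20 mm wide and high (screw heads 4 mm higher), inner faces at y = +-39 mm, front ends at x = -85 mm, where 20 mm high lead-in plates flare 20 degrees a side out to x = -113 mm. Back block 70 mm wide, 45 mm high
- canister: small bare-metal canister with a push-on lid, 45 mm in diameter, 86 mm high, a bystander. Origin: centre of its underside
- spray_can: spray can, 67 mm in diameter, 198 mm high, a bystander. Origin: centre of its underside
- loose_bracket: die-cast corner bracket, 42 x 42 x 42 mm, a bystander. Origin: centre of its underside
- hex_key: black L-shaped hex key lying flat, 35 x 101 x 6 mm, a bystander. Origin: centre of its underside
- stop_home (a point): point on the bench where the jar's origin is when it is fully home: 35 mm in front of the back block, midway between the rails (4 mm of play each side); axes as the stop's
Mind the look-alikes: they are no part of the job. What is shaped like the cap but orange is not meant. What is shaped like the jar but green is not meant.

How it is judged (in metres and radians):
On the way, in this order (a step that is already met when the one before it is completed fails the run):
1. the jar stands fully home in the stop (within 6 mm of the back block), its cap not yet turned by more than about 35 degrees (x of jar in the frame of stop between -0.041 and -0.03 m and y of jar in the frame of stop between -0.008 and 0.008 m and angle between jar's own z axis and vertical below 0.06 rad and x of cap_mark in the frame of jar above 0.0235 m and z of cap in the frame of jar below 0.066 m), for 0.2 s.
2. the cap has been turned out of its thread (over 85 degrees) and has come free of the neck, with the jar still in the stop (x of cap_mark in the frame of jar below 0.003 m and z of cap in the frame of jar above 0.07 m and contact force between cap and jar below 0.2 N and x of jar in the frame of stop above -0.045 m), for 0.1 s.
At the end, for the whole second after the job is handed in: the fingers hold the cap still, its lower edge 8 to 55 mm above the jar's mouth, within 16 mm of the mouth's axis sideways and level within 10 degrees, touching neither jar nor stop; the jar stands upright on the bench, home in the stop (within 10 mm of the back block) (z of cap in the frame of jar_mouth between 0.008 and 0.055 m and horizontal distance between cap and jar_mouth below 0.016 m and angle between cap's own z axis and vertical below 0.18 rad and contact force between the fingers and cap above 2 N and contact force between cap and jar below 0.1 N and contact force between cap and stop below 0.1 N and linear speed of cap below 0.03 m/s and x of jar in the frame of stop between -0.045 and -0.03 m and y of jar in the frame of stop between -0.009 and 0.009 m and angle between jar's own z axis and vertical below 0.06 rad and height (world z) of jar below 0.004 m and linear speed of jar below 0.02 m/s); the arm keeps its last pose, push and grip.
It fails at once if the jar is lifted off the bench by more than 10 mm or tipped by more than 20 degrees (height (world z) of jar above 0.01 m or angle between jar's own z axis and vertical above 0.35 rad).
It fails at once if a bystander is shifted by more than 20 mm (distance of any of canister, spray_can, loose_bracket, hex_key from where it was at the start of the episode above 0.02 m).
It also fails if it takes over 67 s, if anything falls off the work surface, if the arm or the gripper's body presses on something with over 40 N, if the wrist force passes 120 N, or if a joint passes its speed limit or range.

ROBOT

A 6-joint arm with a two-finger parallel gripper is mounted at the origin on a cart in front of the work surface, level with it; the furniture and walls round the work are solid. World frame = base frame: x ahead of the robot, y to its left, z up, the work surface at z = 0. Lengths are in mm, angles in rad, forces in N, time in s.
With the tool pointing down it reaches from about 375 to 900 mm from the base axis. Payload 3.1 kg.
Tool frame: the origin (TCP) lies on the mounting face of the last link; the fingertips stand 173 mm ahead of it and the grasp point (between the pads) lies ahead of it (ctrl.grip_depth is the y of the grasp point in the tool frame, in mm); y points along the fingers, x is the direction in which the jaws open and shut, and the axes are right-handed (so a half turn about y gives the same grasp; the last joint's range is limited). The gripper opens to 85 mm and grips with 20 to 120 N. Pads are 22 mm wide; open, the fingers measure 114 mm over their backs; the gripper's body (76 mm by 85 mm) begins 54 mm behind the grasp point. The pads swing forward as they close: fully open they stand 13 mm farther back than shut.
Start: joints at [1.161, 0.527, 1.433, -0, 1.181, -0.178], TCP at [143.542, 608.271, 404.71] pointing down, gripper open.
Joint ranges: [-3.08, 3.08], [-0.75, 2.2], [0.22, 2.44], [-1.43, 4.57], [0, 2.65], [-2.85, 2.85]. Speed limits (rad/s): [2.79, 2.79, 3.14, 3.14, 3.14, 3.14].

INTERFACE

Orientations are given as a unit quaternion [x, y, z, w].
In Python, from station import ctrl gives the robot as it stands.
- The arm moves only by the shell command python3 -m pendant 'ROWS'. ROWS is JSON, a list of rows, each a list of 3 entries, a list of its own where there are three numbers: the turn, a rotation vector about the world's x, y, z in rad, then the shift along the world's x, y, z in mm, then the finger opening in mm, from 0 to 85.4. In form: [[[rx, ry, rz], [dx, dy, dz], hand], ...]. A call has 1 to 5 rows; each row shifts and turns the commanded pose from where the row before left it; what a row does not reach is not made up. A row lasts 1/10 s, in which the tool goes at most 50 mm and 8.59 degrees, less where a joint would pass 70% of its speed; a pose out of reach is approached as far as the arm can. A call with a gripper value outside its range is refused whole. The fingers move at their own pace and stop on an object; the grip force is fixed at half the most. Time passes only in rows, so rows that do not move let the fingers close. It gives the time, the measured TCP pose, the force and the opening at its end, in the units of the state.
- ctrl.get_obs(): the state, without advancing time (a new reading comes with each control period).
- ctrl.grab_frame(name): name is "side" or "top"; returns a dict with "img" (400x640x3 uint8, red, green, blue), "vertical_fov" (degrees; the focal length in pixels is half the picture's height over the tangent of half this angle, whatever the lens; pixels are square), "cx", "cy" (the principal point, pixels), "dist_coeffs" ([k1, k2, p1, p2, k3] as OpenCV has them; the pictures are not rectified), "world_from_camera" (4x4, takes a point from camera to world coordinates). Camera axes: x right, y up, looking along -z (the intrinsics and any distortion apply to the point x, -y, -z); pixel columns grow to the right and rows downward; lengths in mm; the calibration is good to about 2 mm. A picture is of the moment at which its call begins. There is no depth.
- ctrl.finish_job(): hands the job in, once; it reports no verdict.
The state is a dict: "clock": time; "joint_positions": joint angles; "joint_velocities": joint speeds; "effort": joint torques, N m; "tool_pos": TCP position; "tcp_rot": TCP orientation; "contact_force": force on the tool from outside, world axes, zero at the start; "torque": the same for the moment, N m; "gripper_width": finger opening in mm.
Only numpy, scipy, OpenCV 4.12 (cv2) and the standard library are available. Lean on these libraries where they do the work, as an engineer would, in place of code of your own. Each camera call takes 0.05 s, during which the arm holds its last target. There are 200 camera calls.

## Working session

There is one attempt and no reset: what is moved stays moved. The work goes in short steps, Python scripts to look and compute and a shell command to move; the robot and the scene stay as the last step left them, time stands still between calls to the robot, and variables do not carry over. Pictures are saved under pics/ and viewed, about 8 in all and at most 12, crops included, and the job is handed in when it is done.

```bash
ls; mkdir -p pics; cat > h.py <<'E'
import numpy as np, cv2
from station import ctrl
def grab(n,save=None):
    f=ctrl.grab_frame(n)
    if save: cv2.imwrite('pics/'+save,f['img'][:,:,::-1])
    return f
def K(f):
    fl=200/np.tan(np.radians(f['vertical_fov'])/2)
    return np.array([[fl,0,f['cx']],[0,fl,f['cy']],[0,0,1]]),np.array(f['dist_coeffs'],float)
def ray(f,uv):
    k,d=K(f);p=cv2.undistortPoints(np.array(uv,float).reshape(-1,1,2),k,d).reshape(-1,2)
    T=np.array(f['world_from_camera']);v=np.c_[p[:,0],-p[:,1],-np.ones(len(p))]@T[:3,:3].T
    return T[:3,3],v
def onz(f,uv,z):
    o,v=ray(f,uv);return o+v*((z-o[2])/v[:,2])[:,None]
def proj(f,P):
    k,d=K(f);T=np.linalg.inv(np.array(f['world_from_camera']));p=np.array(P,float).reshape(-1,3)@T[:3,:3].T+T[:3,3]
    return cv2.projectPoints(p*[1,-1,-1],np.zeros(3),np.zeros(3),k,d)[0].reshape(-1,2)
E
python3 - <<'E'
from h import *
for n in('top','side'):
    f=grab(n,n+'0.png');print(n,f['vertical_fov'],f['cx'],f['cy'],f['dist_coeffs'],np.round(f['world_from_camera'],3).tolist())
print(ctrl.get_obs(),ctrl.grip_depth)
E
```

```text
pics
top 42.936217644933656 324.25721955647833 202.49268858737156 [-0.02408876  0.          0.          0.          0.        ] [[0.014, 0.99, -0.143, 393.312], [-1.0, 0.016, 0.011, -41.575], [0.014, 0.143, 0.99, 1302.415], [0.0, 0.0, 0.0, 1.0]]
side 55.94398049849518 322.98002106220906 197.197355838571 [-0.00687626  0.          0.          0.          0.        ] [[0.894, 0.175, -0.413, 98.423], [-0.448, 0.397, -0.801, -921.909], [0.024, 0.901, 0.434, 534.575], [0.0, 0.0, 0.0, 1.0]]
{'clock': 0.1, 'joint_positions': array([ 1.16049220e+00,  5.28402257e-01,  1.43376472e+00, -1.61806264e-06,
        1.18140506e+00, -1.78543049e-01]), 'joint_velocities': array([-6.52827904e-04, -3.34491777e-03, -3.53830327e-03,  1.49010549e-03,
        3.64866113e-04,  7.42357659e-06]), 'effort': array([-7.99266691e-04, -4.43305743e+01, -1.78585446e+01, -2.57683332e-04,
        3.87923777e-03,  1.03963611e-06]), 'tool_pos': array([143.43251304, 608.00832234, 403.81628931]), 'tcp_rot': array([ 0.55478738,  0.43821905, -0.43945285, -0.55412654]), 'contact_force': array([ 0.14293172, -0.62966692,  0.05920689]), 'torque': array([-0.00736158, -0.02696973, -0.02553087]), 'gripper_width': 85.61084386647296} 154.70000000000002
```

View pics/top0.png

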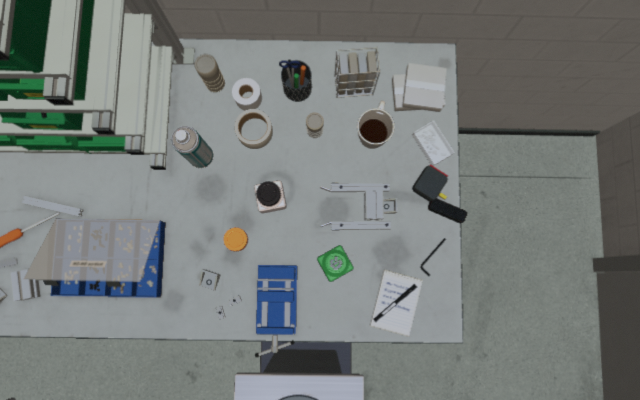

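View pics/side0.png

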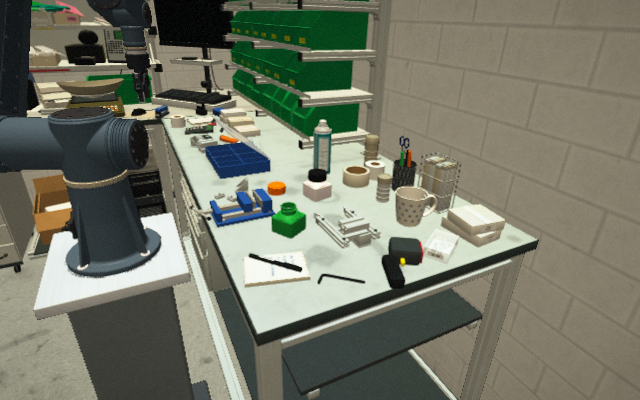

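The top picture shows the jar with its black cap at (269,192) and the stop at (358,206), its pocket opening left (world +y). The bystanders nearby are the canister (314,124), the spray can (193,145), the bracket (209,279) and the hex key (432,257). In the side picture the jar is at (317,185) and the stop at (348,228).

```bash
python3 - <<'E'
from h import *
f=grab('top');im=f['img'];c=im[165:245,240:410]
cv2.imwrite('pics/c0.png',cv2.resize(c,None,fx=4.7,fy=4.7,interpolation=cv2.INTER_CUBIC)[:,:,::-1])
g=im.max(2)
# cap: dark blob
m=np.zeros(g.shape,np.uint8);m[170:220,250:295]=(g[170:220,250:295]<60)
cs=max(cv2.findContours(m,0,1)[0],key=cv2.contourArea);(u,v),r=cv2.minEnclosingCircle(cs)
print('cap px',u,v,r,cv2.contourArea(cs),cv2.fitEllipse(cs));print(onz(f,[[u,v],[u+r,v]],86))
s=grab('side');g2=s['img'].max(2)
m=np.zeros(g2.shape,np.uint8);m[160:190,300:335]=(g2[160:190,300:335]<60)
cs=max(cv2.findContours(m,0,1)[0],key=cv2.contourArea);print('side cap',cv2.boundingRect(cs));M=cs.reshape(-1,2).mean(0);
o1,v1=ray(f,[[u,v]]);x,y,w,h=cv2.boundingRect(cs);o2,v2=ray(s,[[x+w/2-.5,y+h/2-.5]])
A=np.c_[v1[0],-v2[0]];t=np.linalg.lstsq(A,o2-o1,rcond=None)[0];print(o1+v1[0]*t[0],o2+v2[0]*t[1])
E
```

```text
cap px 267.9693908691406 193.35714721679688 12.030920028686523 399.0 ((268.152587890625, 193.45370483398438), (21.912851333618164, 23.317188262939453), 157.70826721191406)
[[589.35552557  81.03826328  86.        ]
 [589.83716043  51.94398877  86.        ]]
side cap (309, 168, 19, 14)
[590.92598275  82.02048291  76.25561509] [594.96384904  80.2348917   76.72639426]
```

View pics/c0.png

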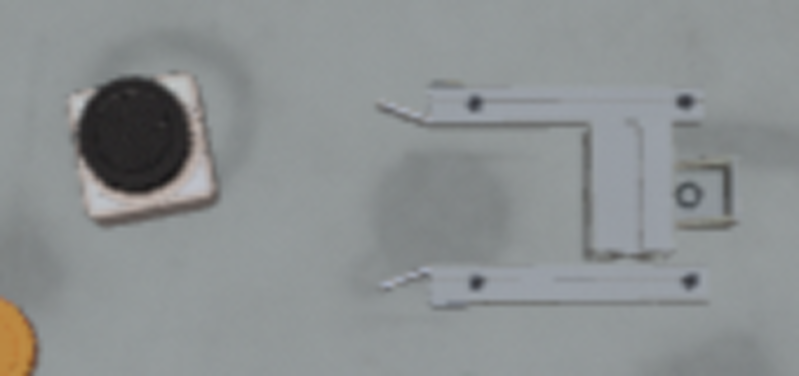

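The crop shows the jar turned about 10° with its shoulder corners at (72,95), (190,72) and (217,198). The stop's rail inner edges are at v≈124 and v≈266, and the back face is at u≈589.

```bash
python3 - <<'E'
from h import *
f=grab('top');im=f['img'].astype(int)
def P(a,z): return onz(f,[[ (u+.5)/4.7-.5+240,(v+.5)/4.7-.5+165] for u,v in a],z)
print('rail tops z20: up inner L,R; lo inner L; up outer L R; lo outer L R')
R=P([(432,124),(586,124),(434,266),(590,267),(432,86),(704,90),(432,304),(706,302)],20);print(R.round(1))
print('plate tips',P([(378,104),(382,287)],20).round(1))
print('back block top inner edge z45',P([(590,124),(590,252)],45).round(1))
print('screws z24',P([(475,103),(685,102),(477,283),(690,281)],24).round(1))
# jar: white
hsv=cv2.cvtColor(f['img'],cv2.COLOR_RGB2HSV)
m=np.zeros(im.shape[:2],np.uint8);b=(slice(172,220),slice(248,295));i=im[b]
m[b]=((i[...,0]-i[...,2]>4)&(i.max(2)>120))|(i.max(2)<60)|(i.min(2)>190)
cs=max(cv2.findContours(m,0,1)[0],key=cv2.contourArea);r=cv2.minAreaRect(cs);print(r)
bx=cv2.boxPoints(r);print(onz(f,bx,50).round(1))
print('jar shoulders z50',P([(70,96),(190,72),(217,198),(95,215)],50).round(1))
E
```

```text
rail tops z20: up inner L,R; lo inner L; up outer L R; lo outer L R
[[ 608.8  -74.4   20. ]
 [ 610.2 -158.3   20. ]
 [ 531.2  -76.5   20. ]
 [ 532.  -160.7   20. ]
 [ 629.8  -74.2   20. ]
 [ 630.1 -222.8   20. ]
 [ 510.6  -75.6   20. ]
 [ 514.  -223.4   20. ]]
plate tips [[619.4 -44.9  20. ]
 [519.4 -48.6  20. ]]
back block top inner edge z45 [[ 606.  -158.2   45. ]
 [ 537.3 -158.4   45. ]]
screws z24 [[ 620.1  -97.5   24. ]
 [ 622.6 -211.8   24. ]
 [ 522.   -99.6   24. ]
 [ 524.8 -214.3   24. ]]
((269.4422912597656, 195.21151733398438), (27.652372360229492, 28.240720748901367), 78.69007110595703)
[[617.1 123.   50. ]
 [632.4  54.3  50. ]
 [564.1  39.   50. ]
 [549.1 107.2  50. ]]
jar shoulders z50 [[615.7 118.9  50. ]
 [629.7  55.6  50. ]
 [562.3  39.5  50. ]
 [552.2 103.6  50. ]]
```

```bash
python3 - <<'E'
from h import *
from scipy.spatial.transform import Rotation as R
o=ctrl.get_obs();print(R.from_quat(o['tcp_rot']).as_matrix().round(3))
E
python3 -m pendant '[[[0,0,0.1],[26,-31,0],85],[[0,0,0],[26,-31,0],85],[[0,0,0],[26,-31,0],85],[[0,0,0],[26,-31,0],85],[[0,0,0],[0,0,0],85]]'
python3 -c "
from h import *
o=ctrl.get_obs();print(o['joint_positions'],o['tool_pos'])"
```

```text
[[ 0.23  -0.    -0.973]
 [ 0.973 -0.001  0.23 ]
 [-0.001 -1.     0.   ]]
clock: 0.75
tool_pos: [249.9, 481.4, 404.6]
tcp_rot: [0.534, 0.464, -0.465, -0.532]
contact_force: [-0.8, 0.3, 0.0]
gripper_width: 85.0
[ 0.88625401  0.41708381  1.63995363 -0.00181828  1.08635956 -0.5471303 ] [249.89353408 481.39703809 404.57450245]
```

```bash
python3 -m pendant '[[[0,0,-0.13],[28,-33,0],85],[[0,0,-0.13],[28,-33,0],85],[[0,0,-0.13],[28,-33,0],85],[[0,0,-0.13],[28,-33,0],85],[[0,0,-0.13],[28,-33,0],85]]'
python3 -m pendant '[[[0,0,-0.13],[28,-33,0],85],[[0,0,-0.13],[28,-33,0],85],[[0,0,-0.13],[28,-33,0],85],[[0,0,-0.13],[28,-33,0],85],[[0,0,-0.13],[28,-33,0],85]]'
python3 -m pendant '[[[0,0,-0.13],[28,-33,0],85],[[0,0,-0.1],[28,-33,-20],85],[[0,0,0],[0,0,-20],85],[[0,0,0],[0,0,0],85],[[0,0,0],[0,0,0],85]]'
python3 - <<'E'
from h import *
from scipy.spatial.transform import Rotation as R
f=grab('side','s1.png');o=ctrl.get_obs();m=R.from_quat(o['tcp_rot']).as_matrix()
print(o['tool_pos'],m.round(3).tolist(),o['joint_positions'],ctrl.grip_depth)
cv2.imwrite('pics/s1c.png',cv2.resize(f['img'][80:260,220:420],None,fx=3,fy=3)[:,:,::-1])
E
```

```text
clock: 1.25
tool_pos: [388.2, 318.6, 404.8]
tcp_rot: [-0.653, -0.27, 0.27, 0.654]
contact_force: [-0.2, 0.4, -0.1]
gripper_width: 84.9
clock: 1.75
tool_pos: [528.6, 153.5, 404.8]
tcp_rot: [-0.705, -0.047, 0.047, 0.706]
contact_force: [-0.0, -0.1, 0.2]
gripper_width: 85.2
clock: 2.25
tool_pos: [583.2, 89.0, 364.4]
tcp_rot: [-0.706, 0.033, -0.031, 0.707]
contact_force: [0.5, -0.7, 0.7]
gripper_width: 84.8
[583.34370454  89.29300121 365.17275466] [[0.996, 0.0, 0.09], [-0.09, 0.0, 0.996], [0.0, -1.0, 0.0]] [-3.73932125e-02  5.28146989e-01  1.56251389e+00  3.60675588e-04
  1.05081646e+00  5.20896178e-02] 154.70000000000002
```

View pics/s1c.png

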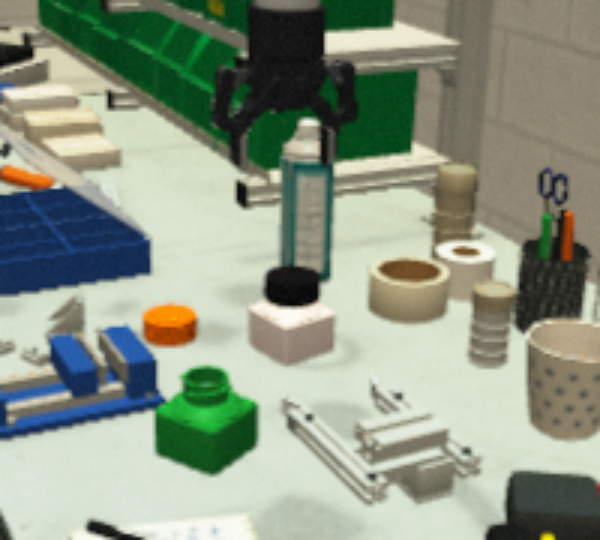

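The side crop shows the open gripper over the capped jar (cap at about (292,285) in the crop) with nothing in between. I'll go down and grip.

```bash
python3 -m pendant '[[[0,0,0],[7,-8,-35],85],[[0,0,0],[0,0,-35],85],[[0,0,0],[0,0,-35],85],[[0,0,0],[0,0,-33],85],[[0,0,0],[0,0,0],85]]'
python3 -m pendant '[[[0,0,0],[0,0,0],85],[[0,0,0],[0,0,0],85]]'
python3 - <<'E'
from h import *
f=grab('side');g=grab('top')
a=cv2.resize(f['img'][110:220,270:370],None,fx=4,fy=4);b=cv2.resize(g['img'][140:250,220:320],None,fx=4,fy=4)
cv2.imwrite('pics/g1.png',np.hstack([a,b])[:,:,::-1])
E
```

```text
clock: 2.8
tool_pos: [588.8, 81.5, 224.0]
tcp_rot: [-0.706, 0.034, -0.029, 0.706]
contact_force: [-0.2, 0.2, 0.1]
gripper_width: 85.0
clock: 3.0
tool_pos: [591.5, 80.9, 229.2]
tcp_rot: [-0.706, 0.03, -0.033, 0.706]
contact_force: [0.4, -0.8, 0.3]
gripper_width: 85.3
```

View pics/g1.png

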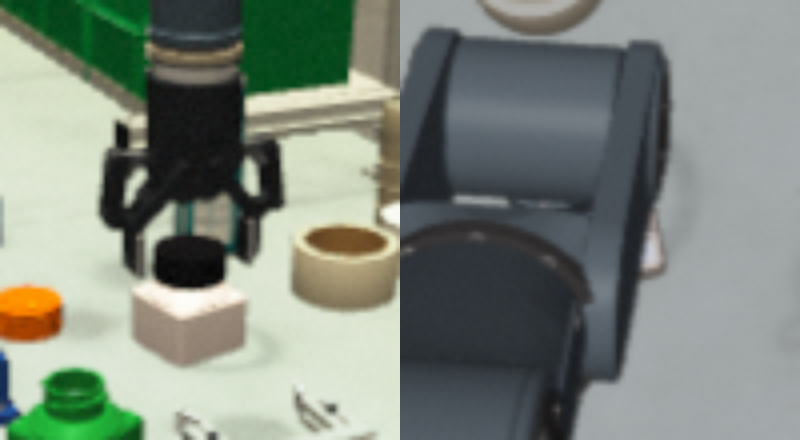

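The picture shows both fingers standing either side of the cap, with the tips near its mid height. I'll go 3 mm lower and close.

```bash
python3 -m pendant '[[[0,0,0],[0,0,-3],85],[[0,0,0],[0,0,0],56],[[0,0,0],[0,0,0],52],[[0,0,0],[0,0,0],52],[[0,0,0],[0,0,0],52]]'
python3 -m pendant '[[[0,0,0],[0,0,0],50],[[0,0,0],[0,0,0],50],[[0,0,0],[0,0,0],50],[[0,0,0],[0,0,0],50]]'
```

```text
clock: 3.6
tool_pos: [590.5, 80.2, 224.3]
tcp_rot: [0.706, -0.032, 0.032, -0.706]
contact_force: [-2.0, -0.1, 5.5]
gripper_width: 57.1
clock: 4.0
tool_pos: [590.5, 80.2, 224.3]
tcp_rot: [0.706, -0.032, 0.032, -0.706]
contact_force: [-2.9, 0.3, 5.5]
gripper_width: 57.1
```

```bash
python3 -m pendant '[[[0,0,-0.04],[-4,-10,0],50],[[0,0,-0.04],[-4,-15,0],50],[[0,0,-0.04],[-4,-15,0],50],[[0,0,-0.04],[-4,-15,0],50],[[0,0,-0.04],[-4,-15,0],50]]'
python3 -m pendant '[[[0,0,0],[0,-10,0],50],[[0,0,0],[0,0,0],50],[[0,0,0],[0,0,0],50]]'
python3 - <<'E'
from h import *
f=grab('side');g=grab('top')
a=cv2.resize(f['img'][120:260,270:400],None,fx=3,fy=3);b=cv2.resize(g['img'][140:280,250:410],None,fx=3,fy=3)
cv2.imwrite('pics/g2.png',np.hstack([a,b])[:,:,::-1]);print(ctrl.get_obs()['tool_pos'],ctrl.get_obs()['torque'])
E
```

```text
clock: 4.5
tool_pos: [571.4, 10.6, 224.4]
tcp_rot: [-0.699, 0.102, -0.105, 0.7]
contact_force: [2.1, 5.6, 3.7]
gripper_width: 57.7
clock: 4.8
tool_pos: [570.7, -0.5, 224.3]
tcp_rot: [0.7, -0.102, 0.103, -0.699]
contact_force: [-0.7, -0.9, 5.7]
gripper_width: 57.2
[ 5.70756281e+02 -4.32632028e-01  2.24283816e+02] [-0.31140751  0.29883332 -0.02991651]
```

View pics/g2.png

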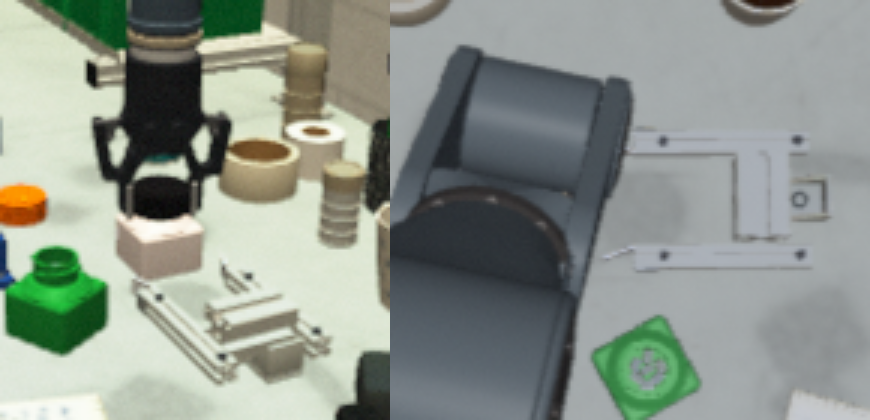

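The jar came along with the cap and looks square to the rails and lined up with the mouth. I'll slide on.

```bash
python3 -m pendant '[[[0,0,0],[-1,-10,0],50],[[0,0,0],[0,-12,0],50],[[0,0,0],[0,-12,0],50],[[0,0,0],[0,-12,0],50],[[0,0,0],[0,-9,0],50]]'
python3 -m pendant '[[[0,0,0],[0,-10,0],50],[[0,0,0],[0,-12,0],50],[[0,0,0],[0,-12,0],50],[[0,0,0],[0,-12,0],50],[[0,0,0],[0,0,0],50]]'
python3 -m pendant '[[[0,0,0],[0,-5,0],50],[[0,0,0],[0,-5,0],50],[[0,0,0],[0,-3,0],50],[[0,0,0],[0,0,0],50],[[0,0,0],[0,0,0],50]]'
```

```text
clock: 5.4
tool_pos: [569.7, -53.9, 224.4]
tcp_rot: [-0.699, 0.103, -0.103, 0.7]
contact_force: [-0.2, 6.8, 7.2]
gripper_width: 57.2
clock: 5.9
tool_pos: [569.7, -101.4, 224.3]
tcp_rot: [0.7, -0.102, 0.103, -0.7]
contact_force: [-1.4, -1.1, 6.3]
gripper_width: 57.1
clock: 6.4
tool_pos: [569.6, -112.6, 224.3]
tcp_rot: [-0.699, 0.103, -0.103, 0.7]
contact_force: [-1.1, 5.4, 6.0]
gripper_width: 57.4
```

```bash
for i in 1; do python3 -m pendant '[[[0,0,0],[0,-4,0],50],[[0,0,0],[0,0,0],50],[[0,0,0],[0,0,0],50]]'; done; python3 -m pendant '[[[0,0,0],[0,-4,0],50],[[0,0,0],[0,0,0],50],[[0,0,0],[0,0,0],50]]'; python3 -m pendant '[[[0,0,0],[0,-3,0],50],[[0,0,0],[0,0,0],50],[[0,0,0],[0,0,0],50]]'
```

```text
clock: 6.7
tool_pos: [569.5, -116.6, 224.3]
tcp_rot: [-0.699, 0.103, -0.103, 0.7]
contact_force: [-0.1, 5.3, 6.6]
gripper_width: 57.4
clock: 7.0
tool_pos: [569.5, -120.5, 224.3]
tcp_rot: [-0.699, 0.103, -0.102, 0.7]
contact_force: [-0.3, 5.8, 6.4]
gripper_width: 57.4
clock: 7.3
tool_pos: [569.5, -123.4, 224.3]
tcp_rot: [-0.699, 0.103, -0.102, 0.7]
contact_force: [0.2, 5.9, 6.6]
gripper_width: 57.2
```

```bash
python3 -m pendant '[[[0,0,0],[0,-2,0],50],[[0,0,0],[0,0,0],50],[[0,0,0],[0,0,0],50]]'; python3 -m pendant '[[[0,0,0],[0,-2,0],50],[[0,0,0],[0,0,0],50],[[0,0,0],[0,0,0],50]]'
```

```text
clock: 7.6
tool_pos: [569.4, -124.8, 224.4]
tcp_rot: [-0.698, 0.103, -0.102, 0.701]
contact_force: [0.3, 8.9, 8.1]
gripper_width: 57.0
clock: 7.9
tool_pos: [569.2, -125.8, 224.4]
tcp_rot: [-0.698, 0.104, -0.102, 0.701]
contact_force: [0.7, 12.4, 8.9]
gripper_width: 57.1
```

```bash
python3 -m pendant '[[[0,0,0],[0,-2,0],50],[[0,0,0],[0,0,0],50],[[0,0,0],[0,0,0],50]]'
python3 - <<'E'
from h import *
f=grab('side');g=grab('top')
a=cv2.resize(f['img'][170:260,310:390],None,fx=5,fy=5);b=cv2.resize(g['img'][165:255,315:405],None,fx=5,fy=5)
cv2.imwrite('pics/g3.png',cv2.resize(np.hstack([a,b]),(800,424))[:,:,::-1]);print(ctrl.get_obs()['torque'])
E
```

```text
clock: 8.2
tool_pos: [569.0, -126.9, 224.4]
tcp_rot: [-0.697, 0.104, -0.102, 0.702]
contact_force: [0.8, 15.5, 10.0]
gripper_width: 57.0
[ 2.36087924 -0.13031111 -0.00914785]
```

View pics/g3.png

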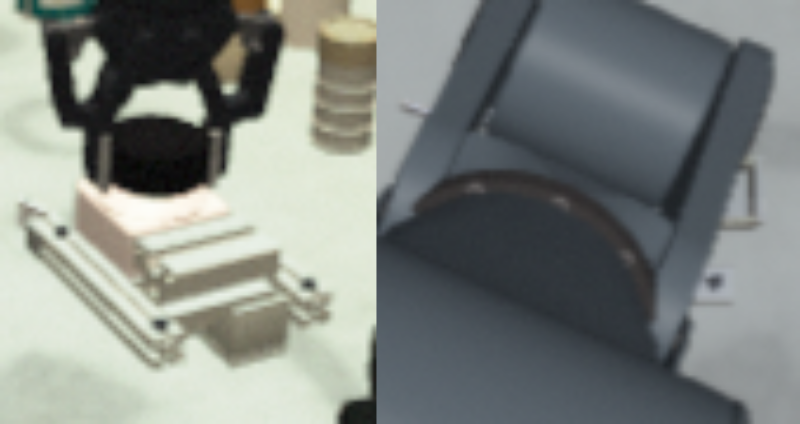

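The jar's face is against the back block between the rails, and the push force is rising as expected (contact near y −124.5). Now I start unscrewing.

```bash
python3 -m pendant '[[[0,0,0],[0,1.5,0],50],[[0,0,0.06],[0,0,0],50],[[0,0,0.06],[0,0,0],50],[[0,0,0.06],[0,0,0],50],[[0,0,0],[0,0,0],50]]'
T='from h import *;o=ctrl.get_obs();print("T",o["torque"].round(2),"q",o["joint_positions"].round(2))'; python3 -c "$T"
python3 -m pendant '[[[0,0,0.06],[0,0,0],50],[[0,0,0.06],[0,0,0],50],[[0,0,0.06],[0,0,0],50],[[0,0,0.06],[0,0,0],50],[[0,0,0],[0,0,0],50]]';python3 -c "$T"
```

```text
clock: 8.8
tool_pos: [569.6, -126.7, 224.6]
tcp_rot: [-0.704, 0.04, -0.039, 0.708]
contact_force: [1.4, 11.9, 9.9]
gripper_width: 57.1
T [ 1.69 -0.07 -0.04] q [-0.41  0.73  1.67  0.01  0.75 -0.3 ]
clock: 9.3
tool_pos: [569.8, -126.5, 225.1]
tcp_rot: [-0.704, -0.046, 0.045, 0.707]
contact_force: [1.0, 13.0, 11.6]
gripper_width: 57.4
T [ 1.77 -0.11  0.07] q [-0.41  0.73  1.67  0.01  0.75 -0.54]
```

```bash
T='from h import *;o=ctrl.get_obs();print("T",o["torque"].round(2),"q",o["joint_positions"].round(2))'
python3 -m pendant '[[[0,0,0.07],[0,0,0],50],[[0,0,0.07],[0,0,0.5],50],[[0,0,0.07],[0,0,0],50],[[0,0,0.07],[0,0,0],50],[[0,0,0],[0,0,0],50]]';python3 -c "$T"
python3 -m pendant '[[[0,0,0.07],[0,0,0],50],[[0,0,0.07],[0,0,0.5],50],[[0,0,0.07],[0,0,0],50],[[0,0,0.07],[0,0,0],50],[[0,0,0],[0,0,0],50]]';python3 -c "$T"
```

```text
clock: 9.8
tool_pos: [569.7, -126.8, 225.6]
tcp_rot: [-0.691, -0.144, 0.143, 0.694]
contact_force: [0.5, 10.2, 12.0]
gripper_width: 57.1
T [1.61 0.01 0.12] q [-0.41  0.73  1.67  0.01  0.75 -0.82]
clock: 10.3
tool_pos: [569.7, -126.8, 225.9]
tcp_rot: [-0.664, -0.24, 0.238, 0.667]
contact_force: [0.7, 12.4, 12.2]
gripper_width: 57.3
T [ 1.56 -0.06  0.14] q [-0.41  0.73  1.67  0.01  0.75 -1.1 ]
```

```bash
python3 - <<'E'
from h import *
f=grab('side')
cv2.imwrite('pics/g4.png',cv2.resize(f['img'][170:260,300:400],None,fx=6,fy=6,interpolation=2)[:,:,::-1])
E
```

```text
(no output)
```

View pics/g4.png

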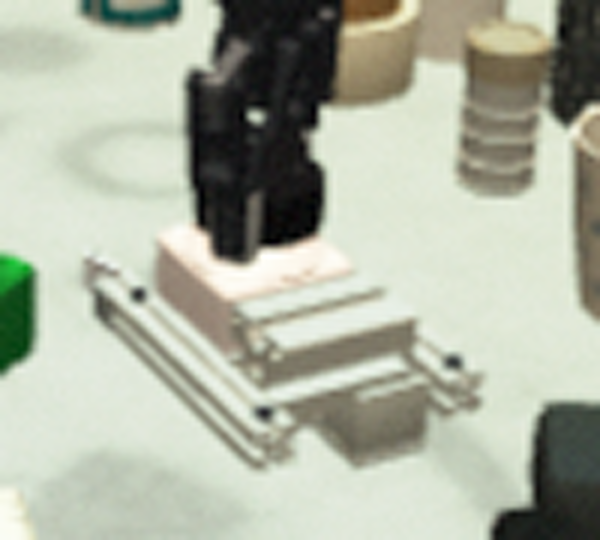

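The jar still stands home and square in the stop while the hand has turned about 56° and been pushed up a little, so the thread is turning. I'll carry on.

```bash
T='from h import *;o=ctrl.get_obs();print("T",o["torque"].round(2),"q",o["joint_positions"].round(2))'
python3 -m pendant '[[[0,0,0.08],[0,0,0.5],50],[[0,0,0.08],[0,0,0],50],[[0,0,0.08],[0,0,0.5],50],[[0,0,0.08],[0,0,0],50],[[0,0,0],[0,0,0],50]]';python3 -c "$T"
python3 -m pendant '[[[0,0,0.08],[0,0,0.5],50],[[0,0,0.08],[0,0,0],50],[[0,0,0.08],[0,0,0.5],50],[[0,0,0.08],[0,0,0],50],[[0,0,0],[0,0,0],50]]';python3 -c "$T"
python3 -m pendant '[[[0,0,0.08],[0,0,0.5],50],[[0,0,0.08],[0,0,0],50],[[0,0,0.08],[0,0,0],50],[[0,0,0.08],[0,0,0],50],[[0,0,0],[0,0,0],50]]';python3 -c "$T"
```

```text
clock: 10.85
tool_pos: [569.8, -126.6, 226.0]
tcp_rot: [-0.618, -0.343, 0.341, 0.62]
contact_force: [2.6, 11.2, 4.7]
gripper_width: 57.3
T [ 1.7  -0.35  0.1 ] q [-0.41  0.73  1.67  0.01  0.75 -1.42]
clock: 11.35
tool_pos: [569.6, -126.6, 226.1]
tcp_rot: [-0.555, -0.437, 0.435, 0.558]
contact_force: [3.1, 10.5, 0.2]
gripper_width: 57.5
T [ 1.67 -0.49 -0.09] q [-0.41  0.73  1.67  0.01  0.75 -1.74]
clock: 11.85
tool_pos: [569.7, -126.3, 226.5]
tcp_rot: [0.479, 0.52, -0.517, -0.482]
contact_force: [4.1, 11.1, 0.8]
gripper_width: 56.8
T [ 1.84 -0.65 -0.12] q [-0.41  0.73  1.67  0.01  0.75 -2.06]
```

```bash
T='from h import *;o=ctrl.get_obs();print("T",o["torque"].round(2),"q",o["joint_positions"].round(2))'
python3 -m pendant '[[[0,0,0.07],[0,0,0],50],[[0,0,0.07],[0,0,0],50],[[0,0,0.07],[0,0,0],50],[[0,0,0.07],[0,2,0],50],[[0,0,0],[0,0,0],50]]';python3 -c "$T"
python3 -m pendant '[[[0,0,0],[0,0,2],50],[[0,0,0],[0,0,1],50],[[0,0,0],[0,0,0],50]]';python3 -c "$T"
```

```text
clock: 12.35
tool_pos: [569.7, -125.3, 226.5]
tcp_rot: [0.402, 0.582, -0.58, -0.403]
contact_force: [2.5, 6.3, -1.4]
gripper_width: 57.2
T [ 1.1  -0.43 -0.05] q [-0.41  0.72  1.67  0.    0.75 -2.34]
clock: 12.65
tool_pos: [569.5, -125.8, 229.1]
tcp_rot: [0.402, 0.582, -0.58, -0.404]
contact_force: [2.2, 5.8, -3.7]
gripper_width: 57.1
T [ 0.86 -0.41 -0.04] q [-0.41  0.72  1.67  0.    0.76 -2.34]
```

```bash
python3 -m pendant '[[[0,0,0],[0,0,2],50],[[0,0,0],[0,0,0],50],[[0,0,0],[0,0,0],50]]'; python3 -m pendant '[[[0,0,0],[0,0,2],50],[[0,0,0],[0,0,0],50],[[0,0,0],[0,0,0],50]]'
```

```text
clock: 12.95
tool_pos: [569.5, -125.8, 231.3]
tcp_rot: [0.402, 0.582, -0.58, -0.404]
contact_force: [1.9, 5.6, -1.4]
gripper_width: 57.3
clock: 13.25
tool_pos: [569.6, -125.8, 233.4]
tcp_rot: [0.402, 0.582, -0.58, -0.404]
contact_force: [2.0, 5.6, -0.6]
gripper_width: 57.1
```

```bash
python3 -m pendant '[[[0,0,0],[0,1,2],50],[[0,0,0],[0,0,3],50],[[0,0,0],[0,0,3],50],[[0,0,0],[0,0,0],50],[[0,0,0],[0,0,0],50]]'; python3 -m pendant '[[[0,0,0],[0,0,5],50],[[0,0,0],[0,0,7],50],[[0,0,0],[0,0,7],50],[[0,0,0],[0,0,7],50],[[0,0,0],[0,0,0],50]]';python3 -m pendant '[[[0,0,0],[0,0,0],50],[[0,0,0],[0,0,0],50]]'
python3 - <<'E'
from h import *
f=grab('side')
cv2.imwrite('pics/g5.png',cv2.resize(f['img'][150:250,300:400],None,fx=6,fy=6,interpolation=2)[:,:,::-1])
E
```

```text
clock: 13.75
tool_pos: [569.5, -126.6, 242.5]
tcp_rot: [-0.403, -0.581, 0.581, 0.403]
contact_force: [0.6, 0.2, -1.0]
gripper_width: 57.2
clock: 14.25
tool_pos: [570.0, -126.4, 269.7]
tcp_rot: [0.404, 0.581, -0.581, -0.402]
contact_force: [-0.8, 0.5, -1.6]
gripper_width: 57.2
clock: 14.45
tool_pos: [569.4, -126.2, 268.1]
tcp_rot: [-0.403, -0.581, 0.581, 0.403]
contact_force: [-0.5, 0.4, -1.8]
gripper_width: 57.3
```

View pics/g5.png

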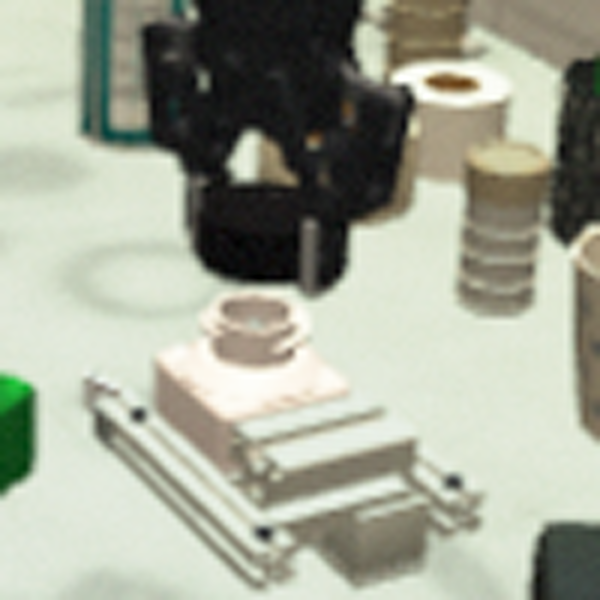

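The picture shows the cap held level above the open neck, mouth rim centred near crop (256,311), cap spanning u≈196–347. I'll check the centring numerically.

```bash
python3 - <<'E'
from h import *
f=grab('side');px=lambda u,v:[(u+.5)/6-.5+300,(v+.5)/6-.5+150]
a=onz(f,[px(256,313)],78)[0]
m=f['img'].max(2)
print('mouth',a.round(1))
x,y=570,-125.5
for z in(0,78,103,116):print(z,[((p+.5-[300,150])*6).round(0) for p in proj(f,[[x,y,z]])])
# cap axis at z~116 via side centre u 271: offset along camera-right
c=onz(f,[px(271.5,232)],116)[0];print('cap mid',c.round(1))
E
```

```text
mouth [ 568.7 -125.4   78. ]
0 [array([251., 461.])]
78 [array([259., 313.])]
103 [array([262., 263.])]
116 [array([263., 237.])]
cap mid [ 576.3 -122.6  116. ]
```

Mouth centre is at about (569,−125), and the cap axis is within about 1 to 8 mm of it depending on the estimate (limit 16). The jar is home, so I'm handing in.

```bash
python3 -c "
from h import *
o=ctrl.get_obs();print(o['clock'],o['tool_pos'],o['joint_velocities'].round(3),o['contact_force'],o['gripper_width']);print(ctrl.finish_job())"
```

```text
14.55 [ 569.41314433 -126.1589031   267.87673482] [ 0.001  0.001 -0.001  0.001 -0.003 -0.001] [-0.63136637 -0.11486744 -1.96191218] 56.92801814967254
the job is handed in; nothing more can be done
None
```

I gripped the cap and used it to square the jar up and slide it into the stop until it met the back block, at y ≈ −124.5 mm. I then unscrewed the cap with about 127° of hand turn and lifted it straight up. I handed in at 14.6 s of the 67 s allowed; the hand-in gives no verdict.

**Last checks:**
- **Jar:** in the last picture it stands upright on the bench and home in the stop, with its mouth measured at about (569, −125) mm. During the lift the vertical force stayed below 4 N, so the jar was not lifted.
- **Cap:** it is held level and still, with its lower edge roughly 25 mm above the mouth (from the hand's height). The force on the hand is about 2 N, close to the cap's 1.4 N weight, so it is free of the neck.
- **Other things on the bench:** the hand's path kept clear of the four bystanders. I did not measure their positions again at the end.

**Two readings did not agree:**
- **Centring:** by the hand's position the cap is about 1 mm off the mouth's axis. A rough reading of the side picture, where a finger partly hides the cap, puts it up to 8 mm off; the limit is 16 mm.
- **Finger opening:** it read 57 mm on the 61 mm cap throughout, which I did not explain, but the grip held.

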